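# Find the tall tube sleeve under the caps and put it on the balance

### The job

One of the two capped tins holds the taller tube sleeve, the other a small short one. First take the caps off both tins to look, setting each cap down on the bench mouth down, clear of the tins; then take the taller sleeve and stand it upright in the middle of the balance's round pan, gently. Do not drop it or the caps.

Things in the scene. Friction and masses are not known exactly. Their poses are not given: they have to be found in the camera images.
- cap_1: Deep round aluminium cap, mouth down: 84 mm diameter, 65 mm high, 3 mm thick, about 110 g, on its top a black upright cylinder knob (24 mm diameter, 30 mm tall) to grip, 65 to 95 mm above the origin. Origin: centre of its mouth; z up through the knob. Starts loose on a tin, mouth 18 mm above the bench; lift it 70 mm straight up to clear the sleeve. Set down on the bench, its origin is at height 0.
- cap_2: The same kind of cap, on the other tin. A tin is a low aluminium base fixed to the bench: disc 92 mm diameter, 18 mm high (the cap sits on it), with a 70 mm centre step whose top is 23 mm above the bench; the sleeve stands there. The bench on the robot's side of the tins is free: a cap put 140 mm from its tin straight towards -x stands clear of everything.
- tall_sleeve: The taller tube sleeve: plain grey plastic cylinder, 36 mm diameter, 54 mm tall, about 60 g, dark bore in its top. Origin: centre of its underside; z up. Starts upright in the middle of one tin, hidden by the cap, underside 23 mm above the bench. Under the other cap is a short sleeve of the same plastic (24 mm diameter, 30 mm tall), not wanted.
- pan (a point): Centre of the top face of the round steel pan (130 mm diameter, its top 70 mm above the bench) of a white laboratory balance, 240 mm front to back and 170 mm wide, fixed to the bench, display at its front towards the robot. z up; x points to the balance's rear. The balance and the two tins stand side by side in any order.
Mind the look-alikes: they are no part of the job. What is shaped like the cap_1 but orange or red is not meant.

How it is judged:
By the outcome, as a careful person would: the job done as asked, in the order asked, and still so for the second after the job is handed in, with the robot touching nothing.
It also fails if it takes over 67 s, if anything falls off the work surface, if the arm or the gripper's body presses on something with over 40 N, if the wrist force passes 120 N, or if a joint passes its speed limit or range.

### The arm

A 6-joint arm with a two-finger parallel gripper is mounted at the origin on the work surface. World frame = base frame: x ahead of the robot, y to its left, z up, the work surface at z = 0. Lengths are in m, angles in rad, forces in N, time in s.
With the tool pointing down it reaches from about 0.325 to 0.75 m from the base axis. Payload 7.6 kg.
Tool frame: the origin (TCP) lies midway between the tips of the shut fingers; the grasp point (between the pads) lies 19 mm behind it; z points along the fingers, y is the direction in which the jaws open and shut (so a half turn about z gives the same grasp; the last joint's range is limited). The gripper opens to 85 mm and grips with 20 to 120 N. Pads are 22 mm wide; open, the fingers measure 114 mm over their backs; the gripper's body (76 mm by 85 mm) begins 54 mm behind the grasp point. The pads swing forward as they close: fully open they stand 13 mm farther back than shut.
Start: joints at [1.068, 0.052, 1.401, -0, 1.689, -0.07], TCP at [0.22, 0.477, 0.231] pointing down, gripper open.
Joint ranges: [-2.9, 2.9], [-0.91, 2.17], [0.12, 2.37], [-1.06, 4.2], [0.26, 2.73], [-2.93, 2.93]. Speed limits (rad/s): [2.57, 2.57, 3.01, 3.14, 3.14, 3.14].

### API

Orientations are given as a 3x3 rotation matrix whose columns are the frame's x, y, z axes.
In Python, from cell import ctrl, vision gives the robot as it stands.
- The arm moves only by the tool arm_command, never from a script. Its arguments are lists of equal length, an entry for each row: "slide": the shift along the tool's x, y, z in mm, a list of three; "delta_rot": the turn, a rotation vector about the tool's x, y, z in rad, a list of three. In form: {"slide": [[dx, dy, dz], ...], "delta_rot": [[ax, ay, az], ...]}. A call has 1 to 10 rows; each row shifts and turns the commanded pose from where the row before left it, along the tool's axes as they then stand; what a row does not reach is not made up. A row lasts 1/8 s, in which the tool goes at most 62.5 mm and 10.7 degrees, less where a joint would pass 70% of its speed; a pose out of reach is approached as far as the arm can. A call is refused whole if a number of a shift passes 62.5 or a number of a turn 0.188, either way. A call with a gripper value outside its range is refused whole. "fingers" is the opening, from -1 (shut) to 1 (fully open), so that 0 is half open, set as the call begins (left out, the last holds). The fingers move at their own pace and stop on an object; "force" is the grip in N (left out, the last holds). Time passes only in rows, so rows that do not move let the fingers close. It gives the time, the measured TCP pose, the force and the opening at its end, in the units of the state.
- ctrl.get_obs(): the state, without advancing time (a new reading comes with each control period).
- vision.camera(name): name is "scene" or "top"; returns the picture (384x512x3 uint8, blue, green, red); there is no depth.
- vision.get_calibration(name): a dict with "fx", "fy", "cx", "cy" (pixels), "rvec" (rotation vector, rad) and "tvec" (3), from world to camera coordinates, as OpenCV has them. Camera axes: x right, y down, z forward; pixel columns grow to the right and rows downward; lengths in m; the calibration is good to about 2 mm. A picture is of the moment at which its call begins. get_calibration takes no time and is no camera call.
- ctrl.finish_job(): hands the job in, once; it reports no verdict.
The state is a dict: "time": time; "q": joint angles; "joint_velocities": joint speeds; "tau": joint torques, N m; "tool_pos": TCP position; "eef_rot": TCP orientation; "wrist_force": force on the tool from outside, world axes, zero at the start; "ft_torque": the same for the moment, N m; "opening": opening from 0.0 (shut) to 1.0 (fully open).
Only numpy, scipy, OpenCV 4.12 (cv2) and the standard library are available. Lean on these libraries where they do the work, as an engineer would, in place of code of your own. Each camera call takes 0.05 s, during which the arm holds its last target. There are 200 camera calls.

## Working session

There is one attempt and no reset: what is moved stays moved. The work goes in short steps, Python scripts to look and compute and a tool call to move; the robot and the scene stay as the last step left them, time stands still between calls to the robot, and variables do not carry over. Pictures are saved under pics/ and viewed, about 8 in all and at most 12, crops included, and the job is handed in when it is done.

Besides the shell and the picture viewer there is one more tool, called after "Request:" as a command line: name --argument value ..., lists and objects as JSON in quotes. arm_command: Moves the arm, as the interface text tells. Its arguments: {"type":"object","properties":{"slide":{"type":"array","items":{"type":"array","items":{"type":"number"}}},"delta_rot":{"type":"array","items":{"type":"array","items":{"type":"number"}}},"fingers":{"type":"number"},"force":{"type":"number"}},"required":["slide","delta_rot"]}

```bash
mkdir -p pics; ls; python3 - <<'E'
from cell import ctrl, vision
import cv2
for n in("scene","top"):
    cv2.imwrite(f"pics/{n}0.png",vision.camera(n)); print(n,vision.get_calibration(n))
print(ctrl.get_obs())
E
```

```text
pics
scene {'fx': 394.80172111104025, 'fy': 394.80172111104025, 'cx': 259.93489113575754, 'cy': 191.49697166846641, 'rvec': array([ 1.58968539,  2.16952462, -0.70292821]), 'tvec': array([ 0.25449412, -0.43658553,  1.34003069])}
top {'fx': 372.0538218009262, 'fy': 372.0538218009262, 'cx': 255.5076779200983, 'cy': 188.90157918164982, 'rvec': array([ 2.12649872, -2.10798784,  0.15980555]), 'tvec': array([-0.03944381,  0.64995529,  0.90987879])}
{'time': 0.1, 'q': array([ 1.06767173e+00,  5.27655598e-02,  1.40159755e+00,  3.41313382e-05,
        1.68859657e+00, -7.03129615e-02]), 'joint_velocities': array([-1.63454574e-05, -8.56294154e-04, -3.81677389e-03,  5.09063797e-04,
       -2.69565931e-04, -1.61859017e-03]), 'tau': array([ 1.23574158e-03, -3.82582068e+01, -3.60984278e+01, -1.08624678e-05,
        4.80929855e-03, -5.77911965e-05]), 'tool_pos': array([0.22004972, 0.4763734 , 0.2305739 ]), 'eef_rot': array([[-9.07791698e-01,  4.19420742e-01, -6.88825677e-04],
       [ 4.19421288e-01,  9.07790938e-01, -1.18127913e-03],
       [ 1.29856736e-04, -1.36126354e-03, -9.99999065e-01]]), 'wrist_force': array([ 0.32739177, -0.1260344 , -0.34527982]), 'ft_torque': array([-0.03895412,  0.01981013, -0.009596  ]), 'opening': 1.0002477554771132}
```

View pics/scene0.png

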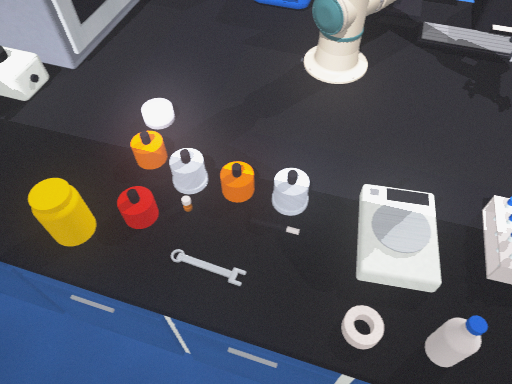

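View pics/top0.png

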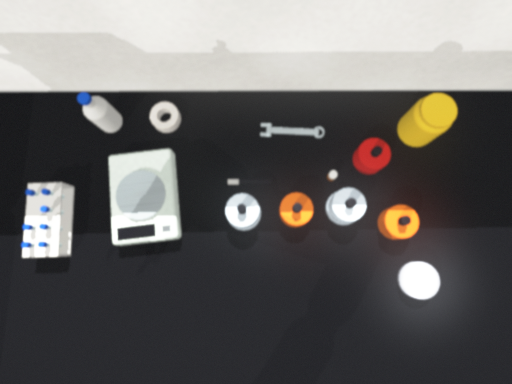

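The two silver caps are at top-view pixels (243,211) and (347,206), with an orange one between them at (296,209). The pan is near (141,194). I'll take a closer crop and convert these to positions.

```bash
cat > h.py <<'E'
import numpy as np, cv2
from cell import ctrl, vision
def PT(n):
    c=vision.get_calibration(n); R=cv2.Rodrigues(c["rvec"])[0]
    K=np.array([[c["fx"],0,c["cx"]],[0,c["fy"],c["cy"]],[0,0,1]]); return K,R,np.array(c["tvec"])
def back(n,uv,z):
    K,R,t=PT(n); d=R.T@np.linalg.inv(K)@np.array([*uv,1.]); o=-R.T@t
    return (o+d*(z-o[2])/d[2])
def proj(n,p):
    K,R,t=PT(n); q=K@(R@np.array(p)+t); return q[:2]/q[2]
E
python3 - <<'E'
from h import *
t=cv2.imread("pics/top0.png"); s=cv2.imread("pics/scene0.png")
a=cv2.resize(t[170:240,210:410],None,fx=4,fy=4,interpolation=cv2.INTER_CUBIC)
b=cv2.resize(s[140:220,140:340],None,fx=4,fy=4,interpolation=cv2.INTER_CUBIC)
cv2.imwrite("pics/c1.png",np.vstack([a,b]))
for uv in((243,212),(351,203)): print("knob top",back("top",uv,.113).round(3))
for uv in((291,175),(185,155)): print("knob scene",back("scene",uv,.113).round(3))
for n,uv in(("top",(141,194)),("scene",(401,229))): print("pan",back(n,uv,.07).round(3))
for n,uv in(("top",(296,209)),("top",(399,222)),("top",(419,280)),("top",(332,175))): print(back(n,uv,.1).round(3))
print("cams",[(-PT(n)[1].T@PT(n)[2]).round(2) for n in("top","scene")])
print(proj("scene",(.22,.477,.231)),proj("top",(.22,.477,.231)))
E
```

```text
knob top [ 0.583 -0.006  0.113]
knob top [ 0.607 -0.266  0.113]
knob scene [ 0.6   -0.001  0.113]
knob scene [ 0.617 -0.26   0.113]
pan [0.633 0.261 0.07 ]
pan [0.641 0.266 0.07 ]
[ 0.593 -0.135  0.1  ]
[ 0.564 -0.383  0.1  ]
[ 0.427 -0.422  0.1  ]
[ 0.679 -0.225  0.1  ]
cams [array([ 0.48, -0.06,  1.01]), array([1.16, 0.1 , 0.83])]
[528.16348796  72.33159097] [ -7.95603044 386.51229922]
```

View pics/c1.png

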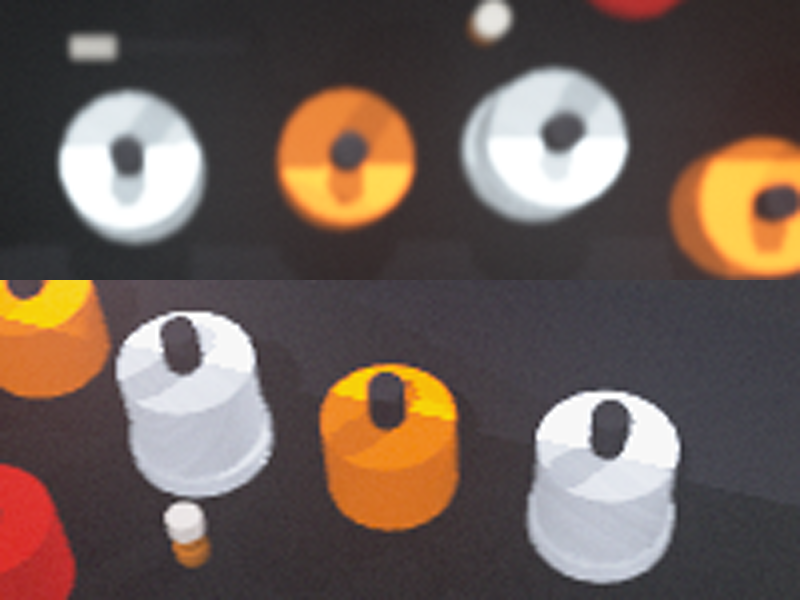

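```bash
cat >> h.py <<'E'
from scipy.optimize import minimize
def circ(x,y,r,z):
    a=np.linspace(0,2*np.pi,60); return np.c_[x+r*np.cos(a),y+r*np.sin(a),0*a+z]
def hull(n,pts,M=4):
    return cv2.convexHull((np.array([proj(n,p) for p in pts])*M*8+M*4).round().astype(np.int32))
def mask(n,parts,M=4):
    m=np.zeros((384*M,512*M),np.uint8)
    for p in parts: cv2.fillConvexPoly(m,hull(n,p,M),255,shift=3)
    return cv2.resize(m,(512,384),interpolation=cv2.INTER_AREA)/255.
def fit(obs,parts,x0,pad=12):
    def f(v):
        e=0
        for n,o in obs.items():
            c=np.array([proj(n,p) for p in np.vstack(parts(*x0))]); lo=(c.min(0)-pad).astype(int); hi=(c.max(0)+pad).astype(int)
            sl=np.s_[lo[1]:hi[1],lo[0]:hi[0]]
            e+=np.abs(mask(n,parts(*v))[sl]-o[sl]).sum()
        return e
    r=minimize(f,x0,method="Nelder-Mead",options=dict(initial_simplex=np.array([x0,[x0[0]+.01,x0[1]],[x0[0],x0[1]+.01]]),xatol=2e-4,fatol=.1)); return r.x,r.fun
def cap(x,y,z=.018,tin=True):
    P=[np.vstack([circ(x,y,.042,z),circ(x,y,.042,z+.065)]),np.vstack([circ(x,y,.012,z+.065),circ(x,y,.012,z+.095)])]
    if tin: P.append(np.vstack([circ(x,y,.046,0),circ(x,y,.046,.018)]))
    return P
E
python3 - <<'E'
from h import *
im={n:cv2.imread(f"pics/{n}0.png") for n in("top","scene")}
def silver(i):
    h=cv2.cvtColor(i,cv2.COLOR_BGR2HSV); m=((h[...,1]<60)&(h[...,2]>110)).astype(np.uint8)
    return cv2.morphologyEx(m,cv2.MORPH_CLOSE,np.ones((15,15)))*1.
obs={n:silver(i) for n,i in im.items()}
for x0 in((.59,-.004),(.61,-.263)):
    for k in(["top","scene"],["top"],["scene"]): print(k,fit({n:obs[n] for n in k},cap,x0))
for n,c in(("top",(141,194)),("scene",(401,229))):
    g=cv2.cvtColor(im[n],cv2.COLOR_BGR2GRAY); v=int(g[c[1],c[0]])
    print(n,v,"line",g[c[1],c[0]-45:c[0]+45:3])
    m=(np.abs(cv2.medianBlur(g,3).astype(int)-v)<18).astype(np.uint8); l,lab,st,ce=cv2.connectedComponentsWithStats(m); k=lab[c[1],c[0]]
    cs,_=cv2.findContours((lab==k).astype(np.uint8),0,1); e=cv2.fitEllipse(cv2.convexHull(cs[0])); print(st[k],e,back(n,e[0],.07))
E
```

```text
Traceback (most recent call last):
  File "h.py", line 28, in fit
    r=minimize(f,x0,method="Nelder-Mead",options=dict(initial_simplex=np.array([x0,[x0[0]+.01,x0[1]],[x0[0],x0[1]+.01]]),xatol=2e-4,fatol=.1)); return r.x,r.fun
  File "h.py", line 24, in f
    c=np.array([proj(n,p) for p in np.vstack(parts(*x0))]); lo=(c.min(0)-pad).astype(int); hi=(c.max(0)+pad).astype(int)
                ~~~~^^^^^
  File "h.py", line 10, in proj
    K,R,t=PT(n); q=K@(R@np.array(p)+t); return q[:2]/q[2]
          ~~^^^
  File "h.py", line 4, in PT
    c=vision.get_calibration(n); R=cv2.Rodrigues(c["rvec"])[0]
ValueError: time passes only in moves, steps and waits
```

```bash
sed -i 's/^def PT/from functools import lru_cache\n@lru_cache\ndef PT/' h.py
cat > m.py <<'E'
from h import *
im={n:cv2.imread(f"pics/{n}0.png") for n in("top","scene")}
def silver(i):
    h=cv2.cvtColor(i,cv2.COLOR_BGR2HSV); m=((h[...,1]<60)&(h[...,2]>110)).astype(np.uint8)
    return cv2.morphologyEx(m,cv2.MORPH_CLOSE,np.ones((15,15)))*1.
obs={n:silver(i) for n,i in im.items()}
for x0 in((.59,-.004),(.61,-.263)):
    for k in(["top","scene"],["top"],["scene"]): print(k,fit({n:obs[n] for n in k},cap,x0))
for n,c in(("top",(141,194)),("scene",(401,229))):
    g=cv2.cvtColor(im[n],cv2.COLOR_BGR2GRAY); v=int(g[c[1],c[0]])
    print(n,v,"line",g[c[1],c[0]-45:c[0]+45:3])
    m=(np.abs(cv2.medianBlur(g,3).astype(int)-v)<18).astype(np.uint8); l,lab,st,ce=cv2.connectedComponentsWithStats(m); k=lab[c[1],c[0]]
    cs,_=cv2.findContours((lab==k).astype(np.uint8),0,1); e=cv2.fitEllipse(cv2.convexHull(cs[0])); print(st[k],e,back(n,e[0],.07))
E
python3 m.py
```

```text
['top', 'scene'] (array([5.92851684e-01, 1.88517561e-04]), np.float64(378.6470588235294))
['top'] (array([5.94629745e-01, 3.99235073e-04]), np.float64(209.13333333333333))
['scene'] (array([5.92262922e-01, 6.53981268e-05]), np.float64(160.85882352941175))
['top', 'scene'] (array([ 0.60947699, -0.26791995]), np.float64(372.4745098039216))
['top'] (array([ 0.61051753, -0.26778693]), np.float64(218.90980392156865))
['scene'] (array([ 0.60822563, -0.26822397]), np.float64(140.87450980392157))
top 195 line [ 33  34  32  32  45 221 233 203 201 200 200 201 199 198 197 195 183 166
 166 165 166 167 169 185 211 209 183 146  36  35]
[ 116  149   64   89 1721] ((153.61251831054688, 197.2971954345703), (71.92637634277344, 100.5009994506836), 0.315243661403656) [0.62433934 0.22770805 0.07      ]
scene 209 line [ 60 187 200 213 217 216 179 178 177 178 179 175 210 213 212 209 211 212
 211 213 213 213 214 213 213 238 241  83  57  53]
[ 357  189   84  103 3225] ((383.8496398925781, 241.80770874023438), (86.84764099121094, 141.23040771484375), 120.76341247558594) [0.68481251 0.23392509 0.07      ]
```

Request:
arm_command --slide '[[0,0,0],[0,0,0],[0,0,0],[0,0,0],[0,0,0],[0,0,0],[0,0,0]]' --delta_rot '[[0,0,0.163],[0,0,0.163],[0,0,0.163],[0,0,0.163],[0,0,0.162],[0,0,0.162],[0,0,0.162]]' --fingers 1 --force 40

```text
time: 0.98
tool_pos: [0.2201, 0.4764, 0.2308]
eef_rot: [[0.005, 1.0, -0.0], [1.0, -0.005, -0.001], [-0.001, -0.0, -1.0]]
wrist_force: [-0.3, 0.7, 0.1]
opening: 1.002
```

Request:
arm_command --slide '[[-40,31,0],[-40,31,0],[-40,31,0],[-40,31,0],[-40,31,0],[-40,31,0],[-40,31,0],[-40,31,0],[-40,31,0],[-40,31,0]]' --delta_rot '[[0,0,0],[0,0,0],[0,0,0],[0,0,0],[0,0,0],[0,0,0],[0,0,0],[0,0,0],[0,0,0],[0,0,0]]'

```text
time: 2.22
tool_pos: [0.5309, 0.0751, 0.2309]
eef_rot: [[0.0, 1.0, -0.001], [1.0, -0.0, 0.0], [0.0, -0.001, -1.0]]
wrist_force: [0.8, 0.5, -0.4]
opening: 1.001
```

Request:
arm_command --slide '[[-25,21,0],[-25,21,0],[-25,20,0],[0,0,35],[0,0,35],[0,0,30],[0,0,20],[0,0,15],[0,0,9],[0,0,0]]' --delta_rot '[[0,0,0],[0,0,0],[0,0,0],[0,0,0],[0,0,0],[0,0,0],[0,0,0],[0,0,0],[0,0,0],[0,0,0]]'

```text
time: 3.48
tool_pos: [0.592, 0.0016, 0.0869]
eef_rot: [[0.0, 1.0, -0.001], [1.0, -0.0, 0.0], [0.0, -0.001, -1.0]]
wrist_force: [-0.8, -0.6, 0.1]
opening: 0.997
```

Request:
arm_command --slide '[[0,0,0],[0,0,0],[0,0,0],[0,0,0],[0,0,0],[0,0,0]]' --delta_rot '[[0,0,0],[0,0,0],[0,0,0],[0,0,0],[0,0,0],[0,0,0]]' --fingers -1 --force 40

```text
time: 4.22
tool_pos: [0.5923, 0.0016, 0.0878]
eef_rot: [[-0.0, 1.0, 0.001], [1.0, 0.0, 0.0], [0.0, 0.001, -1.0]]
wrist_force: [-2.1, -0.6, 4.8]
opening: 0.265
```

Request:
arm_command --slide '[[0,0,-5],[0,0,-15],[0,0,-25],[0,0,-25],[0,0,-15],[0,0,0]]' --delta_rot '[[0,0,0],[0,0,0],[0,0,0],[0,0,0],[0,0,0],[0,0,0]]'

```text
time: 4.97
tool_pos: [0.5928, 0.0016, 0.1738]
eef_rot: [[-0.0, 1.0, 0.003], [1.0, 0.0, -0.0], [-0.0, 0.003, -1.0]]
wrist_force: [-0.7, -0.5, -1.8]
opening: 0.268
```

Request:
arm_command --slide '[[0,-20,0],[0,-35,0],[0,-35,0],[0,-30,0],[0,-20,0],[0,0,20],[0,0,25],[0,0,25],[0,0,15],[0,0,0]]' --delta_rot '[[0,0,0],[0,0,0],[0,0,0],[0,0,0],[0,0,0],[0,0,0],[0,0,0],[0,0,0],[0,0,0],[0,0,0]]'

```text
time: 6.22
tool_pos: [0.4513, 0.0017, 0.0859]
eef_rot: [[0.0, 1.0, -0.003], [1.0, -0.0, 0.0], [0.0, -0.003, -1.0]]
wrist_force: [0.3, 0.3, -1.0]
opening: 0.265
```

```bash
python3 - <<'E'
from h import *
s=vision.camera("scene"); t=vision.camera("top")
cv2.imwrite("pics/s1.png",s); cv2.imwrite("pics/t1.png",t)
# pan overlay
for i,n in((s,"scene"),(t,"top")):
    k=4
    pass
ts=cv2.resize(t[150:290,80:280],None,fx=3,fy=3,interpolation=2); ss=cv2.resize(s[80:280,200:446],None,fx=2,fy=2,interpolation=2)
for n,im,o,k in(("top",ts,(80,150),3),("scene",ss,(200,80),2)):
    p=np.array([(proj(n,q)-o+.5)*k for q in circ(.637,.264,.065,.07)]).astype(np.int32); cv2.polylines(im,[p],True,(0,0,255),1)
w=600; out=np.zeros((600,800,3),np.uint8); a=cv2.resize(ts,(400,280)); 
cv2.imwrite("pics/c2t.png",ts); cv2.imwrite("pics/c2.png",np.hstack([cv2.copyMakeBorder(a,0,120,0,0,0),cv2.resize(ss,(400,400*ss.shape[0]//ss.shape[1]))[:400] if False else cv2.copyMakeBorder(cv2.resize(ss,(400,325)),0,75,0,0,0)]))
E
```

```text
(no output)
```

View pics/c2.png

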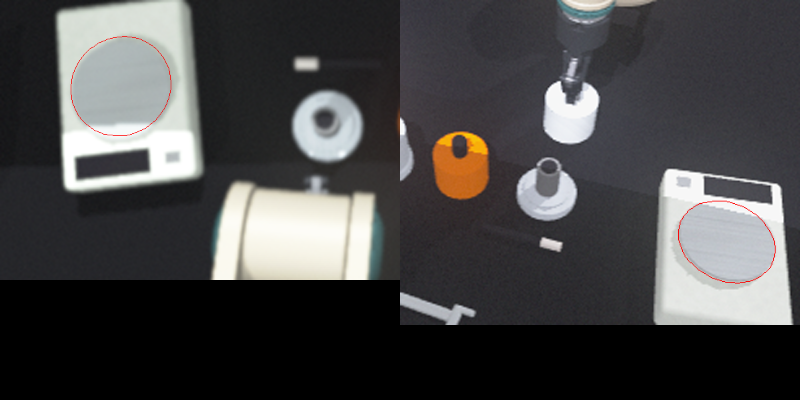

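Request:
arm_command --slide '[[0,0,8],[0,0,4],[0,0,2],[0,0,1],[0,0,1],[0,0,0]]' --delta_rot '[[0,0,0],[0,0,0],[0,0,0],[0,0,0],[0,0,0],[0,0,0]]'

```text
time: 7.08
tool_pos: [0.4522, 0.0016, 0.0713]
eef_rot: [[-0.0, 1.0, 0.0], [1.0, 0.0, 0.0], [0.0, 0.0, -1.0]]
wrist_force: [0.8, -1.4, -1.0]
opening: 0.266
```

Request:
arm_command --slide '[[0,0,0.7],[0,0,0.7],[0,0,0]]' --delta_rot '[[0,0,0],[0,0,0],[0,0,0]]'

```text
time: 7.45
tool_pos: [0.4522, 0.0016, 0.0699]
eef_rot: [[-0.0, 1.0, 0.0], [1.0, 0.0, 0.0], [0.0, 0.0, -1.0]]
wrist_force: [0.1, -0.8, -1.8]
opening: 0.264
```

Request:
arm_command --slide '[[0,0,0.6],[0,0,0.6],[0,0,0]]' --delta_rot '[[0,0,0],[0,0,0],[0,0,0]]'

```text
time: 7.82
tool_pos: [0.4523, 0.0016, 0.0698]
eef_rot: [[-0.0, 1.0, 0.0], [1.0, 0.0, -0.0], [-0.0, 0.0, -1.0]]
wrist_force: [-5.2, 0.9, 8.7]
opening: 0.265
```

Request:
arm_command --slide '[[0,0,0],[0,0,0],[0,0,0],[0,0,0],[0,0,-10],[0,0,-30],[0,0,-50],[0,0,-30]]' --delta_rot '[[0,0,0],[0,0,0],[0,0,0],[0,0,0],[0,0,0],[0,0,0],[0,0,0],[0,0,0]]' --fingers 1

```text
time: 8.82
tool_pos: [0.4528, 0.0016, 0.1921]
eef_rot: [[-0.0, 1.0, 0.004], [1.0, 0.0, -0.0], [-0.0, 0.004, -1.0]]
wrist_force: [0.1, -0.1, 0.1]
opening: 0.998
```

Request:
arm_command --slide '[[-30,17,0],[-40,24,0],[-45,26,0],[-45,26,0],[-45,26,0],[-40,23,0],[-25,15,0],[0,0,0]]' --delta_rot '[[0,0,0],[0,0,0],[0,0,0],[0,0,0],[0,0,0],[0,0,0],[0,0,0],[0,0,0]]'

```text
time: 9.82
tool_pos: [0.6093, -0.27, 0.1882]
eef_rot: [[0.002, 1.0, -0.001], [1.0, -0.002, 0.0], [0.0, -0.001, -1.0]]
wrist_force: [-0.8, 0.5, 0.5]
opening: 0.998
```

Request:
arm_command --slide '[[2,0,25],[0,0,30],[0,0,20],[0,0,15],[0,0,10],[0,0,0]]' --delta_rot '[[0,0,0],[0,0,0],[0,0,0],[0,0,0],[0,0,0],[0,0,0]]'

```text
time: 10.58
tool_pos: [0.609, -0.2663, 0.0883]
eef_rot: [[-0.0, 1.0, -0.001], [1.0, 0.0, 0.0], [0.0, -0.001, -1.0]]
wrist_force: [-0.6, -0.9, -0.3]
opening: 1.003
```

Request:
arm_command --slide '[[0,0,0],[0,0,0],[0,0,0],[0,0,0],[0,0,0],[0,0,0]]' --delta_rot '[[0,0,0],[0,0,0],[0,0,0],[0,0,0],[0,0,0],[0,0,0]]' --fingers -1 --force 40

```text
time: 11.32
tool_pos: [0.6093, -0.2665, 0.089]
eef_rot: [[0.0, 1.0, 0.0], [1.0, -0.0, -0.0], [-0.0, 0.0, -1.0]]
wrist_force: [-0.5, -0.2, 1.8]
opening: 0.262
```

Request:
arm_command --slide '[[0,0,-5],[0,0,-15],[0,0,-25],[0,0,-25],[0,0,-15],[0,0,0]]' --delta_rot '[[0,0,0],[0,0,0],[0,0,0],[0,0,0],[0,0,0],[0,0,0]]'

```text
time: 12.08
tool_pos: [0.6097, -0.2666, 0.1754]
eef_rot: [[-0.0, 1.0, 0.003], [1.0, 0.0, -0.001], [-0.001, 0.003, -1.0]]
wrist_force: [-0.1, -0.6, -2.5]
opening: 0.27
```

Request:
arm_command --slide '[[0,-20,0],[0,-35,0],[0,-35,0],[0,-30,0],[0,-20,0],[0,0,20],[0,0,25],[0,0,25],[0,0,15],[0,0,8]]' --delta_rot '[[0,0,0],[0,0,0],[0,0,0],[0,0,0],[0,0,0],[0,0,0],[0,0,0],[0,0,0],[0,0,0],[0,0,0]]'

```text
time: 13.32
tool_pos: [0.4688, -0.2661, 0.0794]
eef_rot: [[0.0, 1.0, -0.001], [1.0, -0.0, 0.001], [0.001, -0.001, -1.0]]
wrist_force: [0.1, -0.2, -1.0]
opening: 0.264
```

Request:
arm_command --slide '[[0,0,4],[0,0,2],[0,0,1],[0,0,1],[0,0,0.6],[0,0,0.6],[0,0,0]]' --delta_rot '[[0,0,0],[0,0,0],[0,0,0],[0,0,0],[0,0,0],[0,0,0],[0,0,0]]'

```text
time: 14.2
tool_pos: [0.4692, -0.2664, 0.0715]
eef_rot: [[0.0, 1.0, -0.0], [1.0, -0.0, 0.0], [0.0, -0.0, -1.0]]
wrist_force: [-0.3, -0.1, -0.8]
opening: 0.266
```

Request:
arm_command --slide '[[0,0,0.6],[0,0,0.4],[0,0,0]]' --delta_rot '[[0,0,0],[0,0,0],[0,0,0]]'

```text
time: 14.58
tool_pos: [0.4693, -0.2665, 0.071]
eef_rot: [[0.0, 1.0, 0.0], [1.0, -0.0, -0.0], [-0.0, 0.0, -1.0]]
wrist_force: [-3.0, 1.2, 5.0]
opening: 0.268
```

Contact. Next I'll release, back off upwards and look.

Request:
arm_command --slide '[[0,0,0],[0,0,0],[0,0,0],[0,0,0],[0,0,-10],[0,0,-30],[0,0,-50],[0,0,-40],[0,0,0]]' --delta_rot '[[0,0,0],[0,0,0],[0,0,0],[0,0,0],[0,0,0],[0,0,0],[0,0,0],[0,0,0],[0,0,0]]' --fingers 1

```text
time: 15.7
tool_pos: [0.4706, -0.2673, 0.2055]
eef_rot: [[0.0, 1.0, 0.007], [1.0, 0.0, -0.005], [-0.005, 0.007, -1.0]]
wrist_force: [0.7, -0.2, -0.1]
opening: 0.999
```

```bash
python3 - <<'E'
from h import *
s=vision.camera("scene"); t=vision.camera("top")
cv2.imwrite("pics/s2.png",s); cv2.imwrite("pics/t2.png",t)
a=cv2.resize(s[90:230,120:330],(800,533),interpolation=2); cv2.imwrite("pics/c3.png",a)
E
```

```text
(no output)
```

View pics/c3.png

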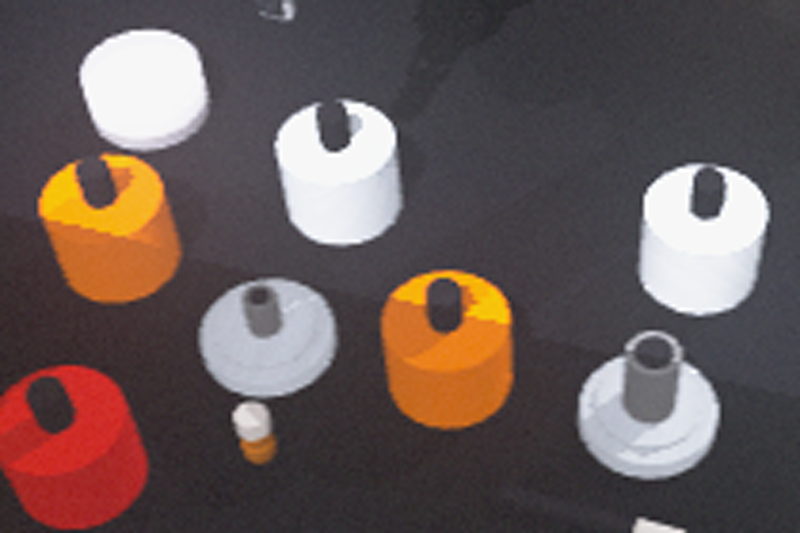

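The view shows both silver caps standing mouth down on the bench. The tall sleeve is in the right-hand tin (A, rim at crop 655,350) and the short one is in tin B.

```bash
python3 - <<'E'
from h import *
k=210/800
print(back("scene",(120+654.5*k-.5,90+352*k-.5),.077), ctrl.get_obs()["tool_pos"])
t=cv2.imread("pics/t2.png"); g=cv2.cvtColor(t,6)
# pan edges via grid fit of radial gradient, both views
for n,f in(("top","pics/t2.png"),("scene","pics/s2.png")):
    g=cv2.GaussianBlur(cv2.imread(f,0),(0,0),1).astype(np.float32); best=[]
    for x in np.arange(.617,.660,.002):
        for y in np.arange(.244,.286,.002):
            s=0
            v=[cv2.remap(g,*[np.array([[proj(n,q)[i] for q in circ(x,y,r,.07)]],np.float32) for i in(0,1)],1)[0] for r in(.061,.068)]
            best.append((float(np.clip(np.abs(v[1]-v[0]),0,25).mean()),x,y))
    print(n,sorted(best)[-4:])
E
```

```text
[5.92154531e-01 2.55618410e-04 7.70000000e-02] [ 0.46918042 -0.26636614  0.20077813]
top [(17.237695693969727, np.float64(0.635), np.float64(0.26)), (17.377897262573242, np.float64(0.637), np.float64(0.262)), (17.429866790771484, np.float64(0.637), np.float64(0.26)), (17.701107025146484, np.float64(0.635), np.float64(0.262))]
scene [(16.746843338012695, np.float64(0.651), np.float64(0.256)), (16.93294334411621, np.float64(0.649), np.float64(0.258)), (17.22119140625, np.float64(0.649), np.float64(0.256)), (17.314891815185547, np.float64(0.637), np.float64(0.264))]
```

Request:
arm_command --slide '[[25,11,0],[40,19,0],[45,21,0],[45,21,0],[45,21,0],[40,18,0],[26.5,12,0],[0,0,0],[0,0,20],[0,0,30]]' --delta_rot '[[0,0,0],[0,0,0],[0,0,0],[0,0,0],[0,0,0],[0,0,0],[0,0,0],[0,0,0],[0,0,0],[0,0,0]]'

```text
time: 17.05
tool_pos: [0.592, -0.001, 0.1499]
eef_rot: [[0.001, 1.0, 0.001], [1.0, -0.001, -0.0], [-0.0, 0.001, -1.0]]
wrist_force: [-0.1, 0.2, 0.3]
opening: 1.002
```

Request:
arm_command --slide '[[0,0,30],[0,0,25],[0,0,20],[0,0,15],[0,0,10],[0,0,5],[0,0,0],[0,0,0]]' --delta_rot '[[0,0,0],[0,0,0],[0,0,0],[0,0,0],[0,0,0],[0,0,0],[0,0,0],[0,0,0]]'

```text
time: 18.05
tool_pos: [0.5926, 0.0001, 0.0463]
eef_rot: [[-0.0, 1.0, 0.001], [1.0, 0.0, 0.0], [0.0, 0.001, -1.0]]
wrist_force: [0.1, -0.8, 0.1]
opening: 1.0
```

Request:
arm_command --slide '[[0,0,5],[0,0,1],[0,0,0]]' --delta_rot '[[0,0,0],[0,0,0],[0,0,0]]'

```text
time: 18.42
tool_pos: [0.5921, 0.0001, 0.0393]
eef_rot: [[-0.0, 1.0, -0.0], [1.0, 0.0, 0.0], [0.0, -0.0, -1.0]]
wrist_force: [0.5, -0.3, -0.9]
opening: 0.999
```

Request:
arm_command --slide '[[0,0,0],[0,0,0],[0,0,0],[0,0,0],[0,0,0],[0,0,0]]' --delta_rot '[[0,0,0],[0,0,0],[0,0,0],[0,0,0],[0,0,0],[0,0,0]]' --fingers -1 --force 30

```text
time: 19.18
tool_pos: [0.5923, 0.0001, 0.0397]
eef_rot: [[0.0, 1.0, 0.0], [1.0, -0.0, 0.0], [0.0, 0.0, -1.0]]
wrist_force: [-0.1, -0.5, 1.2]
opening: 0.416
```

Request:
arm_command --slide '[[0,0,-5],[0,0,-15],[0,0,-30],[0,0,-30],[0,0,-25],[0,0,-10],[0,0,0]]' --delta_rot '[[0,0,0],[0,0,0],[0,0,0],[0,0,0],[0,0,0],[0,0,0],[0,0,0]]'

```text
time: 20.05
tool_pos: [0.5924, 0.0001, 0.1552]
eef_rot: [[-0.0, 1.0, 0.001], [1.0, 0.0, 0.0], [0.0, 0.001, -1.0]]
wrist_force: [-0.2, 0.2, 0.3]
opening: 0.415
```

Request:
arm_command --slide '[[20,3.5,0],[35,6,0],[40,7,0],[40,6.5,0],[40,6.5,0],[40,6.5,0],[30,5,0],[18,2.5,0],[0,0,0],[0,0,0]]' --delta_rot '[[0,0,0],[0,0,0],[0,0,0],[0,0,0],[0,0,0],[0,0,0],[0,0,0],[0,0,0],[0,0,0],[0,0,0]]'

```text
time: 21.3
tool_pos: [0.6357, 0.2622, 0.1542]
eef_rot: [[0.001, 1.0, -0.0], [1.0, -0.001, -0.0], [-0.0, -0.0, -1.0]]
wrist_force: [0.7, -0.2, -0.0]
opening: 0.412
```

Request:
arm_command --slide '[[0,0,15],[0,0,20],[0,0,12],[0,0,6],[0,0,4],[0,0,0],[0,0,0]]' --delta_rot '[[0,0,0],[0,0,0],[0,0,0],[0,0,0],[0,0,0],[0,0,0],[0,0,0]]'

```text
time: 22.18
tool_pos: [0.636, 0.2633, 0.0982]
eef_rot: [[-0.0, 1.0, 0.001], [1.0, 0.0, 0.0], [0.0, 0.001, -1.0]]
wrist_force: [0.3, -0.2, -0.6]
opening: 0.417
```

```bash
python3 - <<'E'
from h import *
s=vision.camera("scene"); t=vision.camera("top")
cv2.imwrite("pics/s3.png",s); cv2.imwrite("pics/t3.png",t)
a=cv2.resize(s[160:300,340:460],(480,560),interpolation=2)
b=cv2.resize(t[130:270,90:170],(320,560),interpolation=2); cv2.imwrite("pics/c4.png",np.hstack([a,b]))
E
```

```text
(no output)
```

View pics/c4.png

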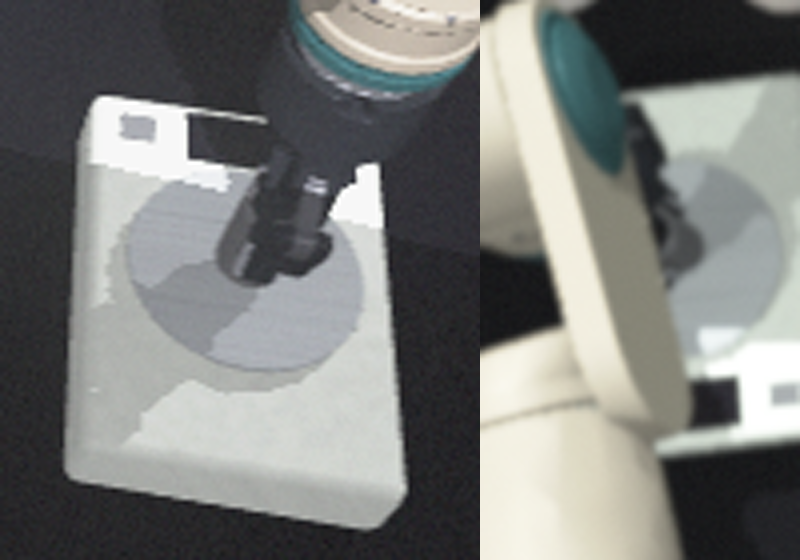

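The sleeve hangs upright about 11 mm above the middle of the pan; its underside is near crop (250,275) and the pan centre near (245,270). I'll lower it gently.

Request:
arm_command --slide '[[0,0,3],[0,0,3],[0,0,2],[0,0,1],[0,0,0.7],[0,0,0.5],[0,0,0]]' --delta_rot '[[0,0,0],[0,0,0],[0,0,0],[0,0,0],[0,0,0],[0,0,0],[0,0,0]]'

```text
time: 23.15
tool_pos: [0.6357, 0.2632, 0.0874]
eef_rot: [[-0.0, 1.0, 0.0], [1.0, 0.0, 0.0], [0.0, 0.0, -1.0]]
wrist_force: [-0.8, 0.2, -0.9]
opening: 0.415
```

Request:
arm_command --slide '[[0,0,0.4],[0,0,0.4],[0,0,0],[0,0,0]]' --delta_rot '[[0,0,0],[0,0,0],[0,0,0],[0,0,0]]'

```text
time: 23.65
tool_pos: [0.6357, 0.2631, 0.0867]
eef_rot: [[0.0, 1.0, 0.0], [1.0, -0.0, 0.0], [0.0, 0.0, -1.0]]
wrist_force: [-0.8, -1.0, 1.1]
opening: 0.411
```

Request:
arm_command --slide '[[0,0,0.4],[0,0,0],[0,0,0]]' --delta_rot '[[0,0,0],[0,0,0],[0,0,0]]'

```text
time: 24.02
tool_pos: [0.6357, 0.2632, 0.0867]
eef_rot: [[-0.0, 1.0, 0.0], [1.0, 0.0, 0.0], [0.0, 0.0, -1.0]]
wrist_force: [-2.3, -0.9, 5.3]
opening: 0.416
```

Request:
arm_command --slide '[[0,0,0],[0,0,0],[0,0,0],[0,0,0],[0,0,0],[0,0,-10],[0,0,-25],[0,0,-40],[0,0,-40],[0,0,-20]]' --delta_rot '[[0,0,0],[0,0,0],[0,0,0],[0,0,0],[0,0,0],[0,0,0],[0,0,0],[0,0,0],[0,0,0],[0,0,0]]' --fingers 1

```text
time: 25.28
tool_pos: [0.6363, 0.2633, 0.2256]
eef_rot: [[0.0, 1.0, 0.005], [1.0, -0.0, 0.002], [0.002, 0.005, -1.0]]
wrist_force: [0.2, -0.0, 0.8]
opening: 1.0
```

Request:
arm_command --slide '[[-20,-20,0],[-40,-30,0],[-40,-30,0],[-40,-20,0],[-20,-10,0],[0,0,0],[0,0,0]]' --delta_rot '[[0,0,0],[0,0,0],[0,0,0],[0,0,0],[0,0,0],[0,0,0],[0,0,0]]'

```text
time: 26.15
tool_pos: [0.526, 0.1037, 0.2217]
eef_rot: [[-0.0, 1.0, 0.001], [1.0, 0.0, 0.0], [0.0, 0.001, -1.0]]
wrist_force: [0.6, 0.2, -0.2]
opening: 1.0
```

```bash
python3 - <<'E'
from h import *
s=vision.camera("scene"); t=vision.camera("top")
cv2.imwrite("pics/s4.png",s); cv2.imwrite("pics/t4.png",t)
a=cv2.resize(s[80:320,120:480],(800,533),interpolation=2); cv2.imwrite("pics/c5.png",a)
E
```

```text
(no output)
```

View pics/c5.png

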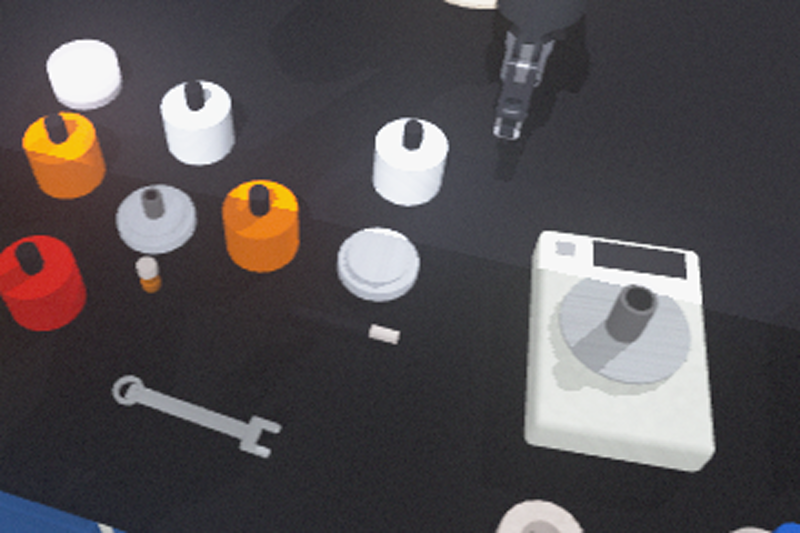

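```bash
python3 - <<'E'
from h import *
k=360/800
print(back("scene",(120+638*k-.5,80+298*k-.5),.124))
b=np.array([(proj("scene",p)-(120,80)+.5)/k for p in((.636,.263,.07),(.636,.263,.124))]); print(b)
print(ctrl.finish_job())
E
```

```text
[0.63571533 0.26215912 0.124     ]
[[622.83714929 327.36833396]
 [638.86866272 298.46284106]]
the job is handed in; nothing more can be done
None
```

The job is done and handed in. The taller sleeve stands upright in the middle of the balance pan, and both silver caps are mouth down on the bench, each 140 mm towards the robot from its tin. It finished at about 26 s on the robot's clock, against the 67 s limit.

- **Order:** I took both caps off and set them down first. The taller sleeve was in the tin nearer the balance, and the short one was left in the other tin.
- **Gentle placing:** The caps and the sleeve were lowered in sub-millimetre steps until they touched. The contact forces read about 9 N, 5 N and 5 N.
- **Last checks:** The final picture puts the sleeve's rim at (0.636, 0.262) m. That is about 1 mm from my pan centre of (0.636, 0.263) m, and the rim is where an upright sleeve's would be. The gripper was open and clear of everything.
- **Disagreement:** One automatic pan-edge fit in the scene camera scored almost the same about 13 mm off, near (0.649, 0.257) m. I took it as the pan's shadow, because the top camera and the overlaid circle agreed on (0.636, 0.263) m.

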